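# Scoop port plugs into the closure's hardware tray

### The arm

A 6-joint arm with a two-finger parallel gripper is mounted at the origin on the work surface. World frame = base frame: x ahead of the robot, y to its left, z up, the work surface at z = 0. Lengths are in m, angles in degrees, forces in N, time in s.
With the tool pointing down it reaches from about 0.25 to 0.725 m from the base axis. Payload 9.7 kg.
Tool frame: the origin (TCP) lies at the very end of the fingers, on their centre line; the grasp point (between the pads) lies 19 mm behind it; z points along the fingers, y is the line along which they close (so a half turn about z gives the same grasp; the last joint's range is limited). The gripper opens to 85 mm and grips with 20 to 120 N. Pads are 22 mm wide; open, the fingers measure 114 mm over their backs; the gripper's body (76 mm by 85 mm) begins 54 mm behind the grasp point. The pads swing forward as they close: fully open they stand 13 mm farther back than shut.
Start: joints at [73.51, 4.979, 10.078, 95.1, 0, 90], TCP at [0.156, 0.527, 0.231] pointing down, gripper open.
Joint ranges: [-179.16, 179.16], [-48.56, 103.87], [-65.8, 70.77], [-126.05, 130.52], [-82.76, 87.17], [-180, 180]. Speed limits (degrees/s): [127.2, 127.2, 147.25, 180, 180, 180].

### API

Orientations are given as [roll, pitch, yaw] about the fixed x, y, z axes, in that order (R = Rz(yaw) Ry(pitch) Rx(roll)).
In Python, from workcell import bot, viewer, finder gives the robot as it stands. The module is installed in compiled form; this text tells all that it offers.
- The arm moves only by the shell command python3 -m inch 'ROWS' [FORCE]. ROWS is JSON, a list that holds one entry, the list of rows, each a list of 7 numbers: the opening in per cent of the stroke, from 0 (shut) to 100 (fully open), then the shift along the tool's x, y, z in mm, then the turn, a rotation vector about the tool's x, y, z in degrees. In form: [[[grip, tx, ty, tz, ax, ay, az], ...]]. A call has 1 to 8 rows; each row shifts and turns the commanded pose from where the row before left it, along the tool's axes as they then stand; what a row does not reach is not made up. A row lasts 1/8 s, in which the tool goes at most 62.5 mm and 10.7 degrees, less where a joint would pass 70% of its speed; a pose out of reach is approached as far as the arm can. A call with a gripper value outside its range is refused whole. The fingers move at their own pace and stop on an object; FORCE is the grip in N (left out, the last holds). Time passes only in rows, so rows that do not move let the fingers close. It gives the time, the measured TCP pose, the force, the opening and the grip force at its end, in the units of the state.
- bot.get_obs(): the state, without advancing time (a new reading comes with each control period).
- viewer.camera(name): name is "scene" or "top" or "wrist"; returns a dict with "pixels" (384x512x3 uint8, red, green, blue), "vfov" (degrees; the focal length in pixels is half the picture's height over the tangent of half this angle, whatever the lens; pixels are square), "cx", "cy" (the principal point, pixels), "R" (3x3) and "t" (3): a world point X has camera coordinates R X + t. Camera axes: x right, y down, z forward; pixel columns grow to the right and rows downward; lengths in m; the calibration is good to about 2 mm. The wrist camera is an equidistant fisheye: a pixel r from the principal point sees the ray r / f radians off the axis. A picture is of the moment at which its call begins. There is no depth.
- bot.job_done(): hands the job in; it is judged then, once.
Trained networks look in the newest picture that a camera, given by its name, has taken for a name from the list of things; names that differ only in an ending like _2 or _b are one class to them, and where a whole thing is asked for, a point or a joint stands for the part that bears it (a point fixed in the world has none). Each returns a list of dicts, best first, with "conf" (0 to 1); they miss things now and then, are a little off and sometimes report something else, mostly with a low value. They report only what shows in the picture. A call takes as long as a camera call. They do not tell look-alikes from the thing itself.
- finder.outline_of(camera, thing): "pixels" (384x512 bool, what is visible of it) and "extent" ([centre column, centre row, width, height] in pixels, round what is visible of it).
- finder.mark_of(camera, thing): "position" ([column, row] in pixels: a listed point, or the origin of a listed thing).
The state is a dict: "time": time; "q": joint angles; "qd": joint speeds; "joint_efforts": joint torques, N m; "ee_pos": TCP position; "tcp_rot": TCP orientation; "wrist_force": force on the tool from outside, world axes, zero at the start; "torque": the same for the moment, N m; "opening": finger opening in m; "grasp_force": force on a finger pad.
Only numpy, scipy, OpenCV 4.12 (cv2) and the standard library are available. Lean on these libraries where they do the work, as an engineer would, in place of code of your own. Each camera call takes 0.05 s, during which the arm holds its last target. There are 200 camera calls.

### The job

Use the hand scoop to bring at least four of the loose blanking plugs, one for each open cable port, from the parts bin into the empty pocket of the splice closure's hardware tray, then stand the scoop back on the open table. Handle the plugs only with the scoop, never with the gripper, and spill none: every plug ends in that pocket or in the bin. Dig with a light hand along the bin's floor, without ramming the bin or the tray, and leave the other things on the table where they lie.

Things in the scene. Friction and masses are not known exactly. Their poses are not given: they have to be found in the camera images.
- scoop: Loose aluminium hand scoop, 0.24 kg, standing level. Open mouth to -x, back to +x. Flat floor x -45..+40 mm, 93 mm wide (y) at the mouth, 91 at the back, 3 mm thick, 1.6 mm at the straight front edge; side walls from x -34 mm, rising to 48 mm at the back; back wall, and a short hood at 50 mm height. A black grip bar runs along x over the bowl. Origin: on the underside, mid-width, 45 mm behind the edge; z up
- scoop_grip (a point): middle of the scoop's grip bar, 93 mm above the scoop's origin. The bar has flat sides: 20 mm wide (y), 24 mm tall, 88 mm long (x from -46 to +42 mm); free at its front, carried by a post (18 mm wide) at its back, so it can be held from above with the fingers closing along the scoop's y
- scoop_edge (a point): middle of the scoop's front edge, on the underside: 45 mm along -x from the scoop's origin
- bin: Grey plastic parts bin holding the plugs, fixed to the table: one undivided box, outside 220 (x) x 110 (y) x 60 mm high, inside 210 x 100 mm, floor 4 mm thick and flat. Origin: centre of its underside, z up. The eight plugs start in one layer towards its -x end wall (centres at x -89..-5 mm); the +x end is empty
- bin_floor (a point): centre of the bin's inner floor, 4 mm above the table. Scoop, plugs, bin and tray are slippery on each other (friction about 0.25)
- tray: Shallow cream hardware tray of the splice closure, fixed to the table: outside 140 (x) x 200 (y) x 40 mm high, walls 4 mm, floor 4 mm thick. A full-height divider at y = -22 mm parts it in two pockets: the large empty one (inside x from -66 to +66, y from -20 to +96 mm) and a small one on the -y side holding two hose clamps. Origin: centre of its underside, z up
- tray_pocket (a point): centre of the empty pocket's floor (x = 0, y = +37 mm, z = 4 mm in the tray's frame)
- plug0: Cream acetal blanking plug for a cable port, a barrel with round ends and a black O-ring, 26 mm diameter, 30 mm long, 16 g. Origin: its centre; x along its axis. It rolls easily
- plug1: Cream acetal blanking plug for a cable port, a barrel with round ends and a black O-ring, 26 mm diameter, 30 mm long, 16 g. Origin: its centre; x along its axis. It rolls easily
- plug2: Cream acetal blanking plug for a cable port, a barrel with round ends and a black O-ring, 26 mm diameter, 30 mm long, 16 g. Origin: its centre; x along its axis. It rolls easily
- plug3: Cream acetal blanking plug for a cable port, a barrel with round ends and a black O-ring, 26 mm diameter, 30 mm long, 16 g. Origin: its centre; x along its axis. It rolls easily
- plug4: Cream acetal blanking plug for a cable port, a barrel with round ends and a black O-ring, 26 mm diameter, 30 mm long, 16 g. Origin: its centre; x along its axis. It rolls easily
- plug5: Cream acetal blanking plug for a cable port, a barrel with round ends and a black O-ring, 26 mm diameter, 30 mm long, 16 g. Origin: its centre; x along its axis. It rolls easily
- plug6: Cream acetal blanking plug for a cable port, a barrel with round ends and a black O-ring, 26 mm diameter, 30 mm long, 16 g. Origin: its centre; x along its axis. It rolls easily
- plug7: Cream acetal blanking plug for a cable port, a barrel with round ends and a black O-ring, 26 mm diameter, 30 mm long, 16 g. Origin: its centre; x along its axis. It rolls easily
- tape_roll: bystander: black tape roll, 70 mm across, 19 mm high. Origin: centre of the underside
- pump_bottle: bystander: white alcohol pump bottle, 64 mm across, 134 mm high. Origin: centre of the underside
- screwdriver: bystander: red-handled screwdriver, 170 mm long, lying; origin at its underside near the middle
- marker: bystander: black marker pen, 120 mm long, 16 mm thick, lying; origin at its underside near the middle
- splice_cassette: bystander: flat white splice cassette, 160 x 100 x 12 mm. Origin: centre of the underside
Not all that is in view belongs to the job. What is shaped like the scoop but orange is not meant.

How it is judged (in metres and radians):
On the way:
1. at least one plug lies in the scoop's bowl, lifted above the bin's rim ((((x of plug0 in the frame of scoop between -0.05 and 0.042 m and y of plug0 in the frame of scoop between -0.0465 and 0.0465 m and z of plug0 in the frame of scoop between 0 and 0.06 m) and height (world z) of plug0 above 0.085 m) or ((x of plug1 in the frame of scoop between -0.05 and 0.042 m and y of plug1 in the frame of scoop between -0.0465 and 0.0465 m and z of plug1 in the frame of scoop between 0 and 0.06 m) and height (world z) of plug1 above 0.085 m) or ((x of plug2 in the frame of scoop between -0.05 and 0.042 m and y of plug2 in the frame of scoop between -0.0465 and 0.0465 m and z of plug2 in the frame of scoop between 0 and 0.06 m) and height (world z) of plug2 above 0.085 m) or ((x of plug3 in the frame of scoop between -0.05 and 0.042 m and y of plug3 in the frame of scoop between -0.0465 and 0.0465 m and z of plug3 in the frame of scoop between 0 and 0.06 m) and height (world z) of plug3 above 0.085 m) or ((x of plug4 in the frame of scoop between -0.05 and 0.042 m and y of plug4 in the frame of scoop between -0.0465 and 0.0465 m and z of plug4 in the frame of scoop between 0 and 0.06 m) and height (world z) of plug4 above 0.085 m) or ((x of plug5 in the frame of scoop between -0.05 and 0.042 m and y of plug5 in the frame of scoop between -0.0465 and 0.0465 m and z of plug5 in the frame of scoop between 0 and 0.06 m) and height (world z) of plug5 above 0.085 m) or ((x of plug6 in the frame of scoop between -0.05 and 0.042 m and y of plug6 in the frame of scoop between -0.0465 and 0.0465 m and z of plug6 in the frame of scoop between 0 and 0.06 m) and height (world z) of plug6 above 0.085 m) or ((x of plug7 in the frame of scoop between -0.05 and 0.042 m and y of plug7 in the frame of scoop between -0.0465 and 0.0465 m and z of plug7 in the frame of scoop between 0 and 0.06 m) and height (world z) of plug7 above 0.085 m))), for 0.2 s.
At the end, for the whole second after the job is handed in: At least four of the eight plugs lie in the tray's empty pocket, each other plug there or in the bin, all at rest (30 mm/s); the scoop stands still and level (within 0.1 rad) on the table, underside within 8 mm of it, touching neither bin nor tray (((x of plug4 in the frame of tray between -0.066 and 0.066 m and y of plug4 in the frame of tray between -0.02 and 0.096 m and z of each of plug4, plug5, plug6, plug7 in the frame of tray below 0.045 m and x of plug5 in the frame of tray between -0.066 and 0.066 m and y of plug5 in the frame of tray between -0.02 and 0.096 m and x of plug6 in the frame of tray between -0.066 and 0.066 m and y of plug6 in the frame of tray between -0.02 and 0.096 m and x of plug7 in the frame of tray between -0.066 and 0.066 m and y of plug7 in the frame of tray between -0.02 and 0.096 m) or (((x of plug0 in the frame of tray between -0.066 and 0.066 m and y of plug0 in the frame of tray between -0.02 and 0.096 m and z of plug0 in the frame of tray below 0.045 m) or (x of plug1 in the frame of tray between -0.066 and 0.066 m and y of plug1 in the frame of tray between -0.02 and 0.096 m and z of plug1 in the frame of tray below 0.045 m) or (x of plug2 in the frame of tray between -0.066 and 0.066 m and y of plug2 in the frame of tray between -0.02 and 0.096 m and z of plug2 in the frame of tray below 0.045 m) or (x of plug3 in the frame of tray between -0.066 and 0.066 m and y of plug3 in the frame of tray between -0.02 and 0.096 m and z of plug3 in the frame of tray below 0.045 m)) and ((x of plug4 in the frame of tray between -0.066 and 0.066 m and y of plug4 in the frame of tray between -0.02 and 0.096 m and z of each of plug4, plug5, plug6 in the frame of tray below 0.045 m and x of plug5 in the frame of tray between -0.066 and 0.066 m and y of plug5 in the frame of tray between -0.02 and 0.096 m and x of plug6 in the frame of tray between -0.066 and 0.066 m and y of plug6 in the frame of tray between -0.02 and 0.096 m) or (x of plug4 in the frame of tray between -0.066 and 0.066 m and y of plug4 in the frame of tray between -0.02 and 0.096 m and z of each of plug4, plug5, plug7 in the frame of tray below 0.045 m and x of plug5 in the frame of tray between -0.066 and 0.066 m and y of plug5 in the frame of tray between -0.02 and 0.096 m and x of plug7 in the frame of tray between -0.066 and 0.066 m and y of plug7 in the frame of tray between -0.02 and 0.096 m) or (x of plug4 in the frame of tray between -0.066 and 0.066 m and y of plug4 in the frame of tray between -0.02 and 0.096 m and z of each of plug4, plug6, plug7 in the frame of tray below 0.045 m and x of plug6 in the frame of tray between -0.066 and 0.066 m and y of plug6 in the frame of tray between -0.02 and 0.096 m and x of plug7 in the frame of tray between -0.066 and 0.066 m and y of plug7 in the frame of tray between -0.02 and 0.096 m) or (x of plug5 in the frame of tray between -0.066 and 0.066 m and y of plug5 in the frame of tray between -0.02 and 0.096 m and z of each of plug5, plug6, plug7 in the frame of tray below 0.045 m and x of plug6 in the frame of tray between -0.066 and 0.066 m and y of plug6 in the frame of tray between -0.02 and 0.096 m and x of plug7 in the frame of tray between -0.066 and 0.066 m and y of plug7 in the frame of tray between -0.02 and 0.096 m))) or (((x of plug0 in the frame of tray between -0.066 and 0.066 m and y of plug0 in the frame of tray between -0.02 and 0.096 m and z of each of plug0, plug1 in the frame of tray below 0.045 m and x of plug1 in the frame of tray between -0.066 and 0.066 m and y of plug1 in the frame of tray between -0.02 and 0.096 m) or (x of plug0 in the frame of tray between -0.066 and 0.066 m and y of plug0 in the frame of tray between -0.02 and 0.096 m and z of each of plug0, plug2 in the frame of tray below 0.045 m and x of plug2 in the frame of tray between -0.066 and 0.066 m and y of plug2 in the frame of tray between -0.02 and 0.096 m) or (x of plug0 in the frame of tray between -0.066 and 0.066 m and y of plug0 in the frame of tray between -0.02 and 0.096 m and z of each of plug0, plug3 in the frame of tray below 0.045 m and x of plug3 in the frame of tray between -0.066 and 0.066 m and y of plug3 in the frame of tray between -0.02 and 0.096 m) or (x of plug1 in the frame of tray between -0.066 and 0.066 m and y of plug1 in the frame of tray between -0.02 and 0.096 m and z of each of plug1, plug2 in the frame of tray below 0.045 m and x of plug2 in the frame of tray between -0.066 and 0.066 m and y of plug2 in the frame of tray between -0.02 and 0.096 m) or (x of plug1 in the frame of tray between -0.066 and 0.066 m and y of plug1 in the frame of tray between -0.02 and 0.096 m and z of each of plug1, plug3 in the frame of tray below 0.045 m and x of plug3 in the frame of tray between -0.066 and 0.066 m and y of plug3 in the frame of tray between -0.02 and 0.096 m) or (x of plug2 in the frame of tray between -0.066 and 0.066 m and y of plug2 in the frame of tray between -0.02 and 0.096 m and z of each of plug2, plug3 in the frame of tray below 0.045 m and x of plug3 in the frame of tray between -0.066 and 0.066 m and y of plug3 in the frame of tray between -0.02 and 0.096 m)) and ((x of plug4 in the frame of tray between -0.066 and 0.066 m and y of plug4 in the frame of tray between -0.02 and 0.096 m and z of each of plug4, plug5 in the frame of tray below 0.045 m and x of plug5 in the frame of tray between -0.066 and 0.066 m and y of plug5 in the frame of tray between -0.02 and 0.096 m) or (x of plug4 in the frame of tray between -0.066 and 0.066 m and y of plug4 in the frame of tray between -0.02 and 0.096 m and z of each of plug4, plug6 in the frame of tray below 0.045 m and x of plug6 in the frame of tray between -0.066 and 0.066 m and y of plug6 in the frame of tray between -0.02 and 0.096 m) or (x of plug4 in the frame of tray between -0.066 and 0.066 m and y of plug4 in the frame of tray between -0.02 and 0.096 m and z of each of plug4, plug7 in the frame of tray below 0.045 m and x of plug7 in the frame of tray between -0.066 and 0.066 m and y of plug7 in the frame of tray between -0.02 and 0.096 m) or (x of plug5 in the frame of tray between -0.066 and 0.066 m and y of plug5 in the frame of tray between -0.02 and 0.096 m and z of each of plug5, plug6 in the frame of tray below 0.045 m and x of plug6 in the frame of tray between -0.066 and 0.066 m and y of plug6 in the frame of tray between -0.02 and 0.096 m) or (x of plug5 in the frame of tray between -0.066 and 0.066 m and y of plug5 in the frame of tray between -0.02 and 0.096 m and z of each of plug5, plug7 in the frame of tray below 0.045 m and x of plug7 in the frame of tray between -0.066 and 0.066 m and y of plug7 in the frame of tray between -0.02 and 0.096 m) or (x of plug6 in the frame of tray between -0.066 and 0.066 m and y of plug6 in the frame of tray between -0.02 and 0.096 m and z of each of plug6, plug7 in the frame of tray below 0.045 m and x of plug7 in the frame of tray between -0.066 and 0.066 m and y of plug7 in the frame of tray between -0.02 and 0.096 m))) or (((x of plug0 in the frame of tray between -0.066 and 0.066 m and y of plug0 in the frame of tray between -0.02 and 0.096 m and z of each of plug0, plug1, plug2 in the frame of tray below 0.045 m and x of plug1 in the frame of tray between -0.066 and 0.066 m and y of plug1 in the frame of tray between -0.02 and 0.096 m and x of plug2 in the frame of tray between -0.066 and 0.066 m and y of plug2 in the frame of tray between -0.02 and 0.096 m) or (x of plug0 in the frame of tray between -0.066 and 0.066 m and y of plug0 in the frame of tray between -0.02 and 0.096 m and z of each of plug0, plug1, plug3 in the frame of tray below 0.045 m and x of plug1 in the frame of tray between -0.066 and 0.066 m and y of plug1 in the frame of tray between -0.02 and 0.096 m and x of plug3 in the frame of tray between -0.066 and 0.066 m and y of plug3 in the frame of tray between -0.02 and 0.096 m) or (x of plug0 in the frame of tray between -0.066 and 0.066 m and y of plug0 in the frame of tray between -0.02 and 0.096 m and z of each of plug0, plug2, plug3 in the frame of tray below 0.045 m and x of plug2 in the frame of tray between -0.066 and 0.066 m and y of plug2 in the frame of tray between -0.02 and 0.096 m and x of plug3 in the frame of tray between -0.066 and 0.066 m and y of plug3 in the frame of tray between -0.02 and 0.096 m) or (x of plug1 in the frame of tray between -0.066 and 0.066 m and y of plug1 in the frame of tray between -0.02 and 0.096 m and z of each of plug1, plug2, plug3 in the frame of tray below 0.045 m and x of plug2 in the frame of tray between -0.066 and 0.066 m and y of plug2 in the frame of tray between -0.02 and 0.096 m and x of plug3 in the frame of tray between -0.066 and 0.066 m and y of plug3 in the frame of tray between -0.02 and 0.096 m)) and ((x of plug4 in the frame of tray between -0.066 and 0.066 m and y of plug4 in the frame of tray between -0.02 and 0.096 m and z of plug4 in the frame of tray below 0.045 m) or (x of plug5 in the frame of tray between -0.066 and 0.066 m and y of plug5 in the frame of tray between -0.02 and 0.096 m and z of plug5 in the frame of tray below 0.045 m) or (x of plug6 in the frame of tray between -0.066 and 0.066 m and y of plug6 in the frame of tray between -0.02 and 0.096 m and z of plug6 in the frame of tray below 0.045 m) or (x of plug7 in the frame of tray between -0.066 and 0.066 m and y of plug7 in the frame of tray between -0.02 and 0.096 m and z of plug7 in the frame of tray below 0.045 m))) or (x of plug0 in the frame of tray between -0.066 and 0.066 m and y of plug0 in the frame of tray between -0.02 and 0.096 m and z of each of plug0, plug1, plug2, plug3 in the frame of tray below 0.045 m and x of plug1 in the frame of tray between -0.066 and 0.066 m and y of plug1 in the frame of tray between -0.02 and 0.096 m and x of plug2 in the frame of tray between -0.066 and 0.066 m and y of plug2 in the frame of tray between -0.02 and 0.096 m and x of plug3 in the frame of tray between -0.066 and 0.066 m and y of plug3 in the frame of tray between -0.02 and 0.096 m)) and ((x of plug0 in the frame of bin between -0.105 and 0.105 m and y of plug0 in the frame of bin between -0.05 and 0.05 m and z of plug0 in the frame of bin below 0.06 m) or (x of plug0 in the frame of tray between -0.066 and 0.066 m and y of plug0 in the frame of tray between -0.02 and 0.096 m and z of plug0 in the frame of tray below 0.045 m)) and ((x of plug1 in the frame of bin between -0.105 and 0.105 m and y of plug1 in the frame of bin between -0.05 and 0.05 m and z of plug1 in the frame of bin below 0.06 m) or (x of plug1 in the frame of tray between -0.066 and 0.066 m and y of plug1 in the frame of tray between -0.02 and 0.096 m and z of plug1 in the frame of tray below 0.045 m)) and ((x of plug2 in the frame of bin between -0.105 and 0.105 m and y of plug2 in the frame of bin between -0.05 and 0.05 m and z of plug2 in the frame of bin below 0.06 m) or (x of plug2 in the frame of tray between -0.066 and 0.066 m and y of plug2 in the frame of tray between -0.02 and 0.096 m and z of plug2 in the frame of tray below 0.045 m)) and ((x of plug3 in the frame of bin between -0.105 and 0.105 m and y of plug3 in the frame of bin between -0.05 and 0.05 m and z of plug3 in the frame of bin below 0.06 m) or (x of plug3 in the frame of tray between -0.066 and 0.066 m and y of plug3 in the frame of tray between -0.02 and 0.096 m and z of plug3 in the frame of tray below 0.045 m)) and ((x of plug4 in the frame of bin between -0.105 and 0.105 m and y of plug4 in the frame of bin between -0.05 and 0.05 m and z of plug4 in the frame of bin below 0.06 m) or (x of plug4 in the frame of tray between -0.066 and 0.066 m and y of plug4 in the frame of tray between -0.02 and 0.096 m and z of plug4 in the frame of tray below 0.045 m)) and ((x of plug5 in the frame of bin between -0.105 and 0.105 m and y of plug5 in the frame of bin between -0.05 and 0.05 m and z of plug5 in the frame of bin below 0.06 m) or (x of plug5 in the frame of tray between -0.066 and 0.066 m and y of plug5 in the frame of tray between -0.02 and 0.096 m and z of plug5 in the frame of tray below 0.045 m)) and ((x of plug6 in the frame of bin between -0.105 and 0.105 m and y of plug6 in the frame of bin between -0.05 and 0.05 m and z of plug6 in the frame of bin below 0.06 m) or (x of plug6 in the frame of tray between -0.066 and 0.066 m and y of plug6 in the frame of tray between -0.02 and 0.096 m and z of plug6 in the frame of tray below 0.045 m)) and ((x of plug7 in the frame of bin between -0.105 and 0.105 m and y of plug7 in the frame of bin between -0.05 and 0.05 m and z of plug7 in the frame of bin below 0.06 m) or (x of plug7 in the frame of tray between -0.066 and 0.066 m and y of plug7 in the frame of tray between -0.02 and 0.096 m and z of plug7 in the frame of tray below 0.045 m)) and linear speed of each of plug0, plug1, plug2, plug3, plug4, plug5, plug6, plug7 below 0.03 m/s and height (world z) of scoop below 0.008 m and angle between scoop's own z axis and vertical below 0.1 rad and contact force between scoop and bin below 0.1 N and contact force between scoop and tray below 0.1 N and linear speed of scoop below 0.02 m/s).
It fails at once if the gripper or arm touches a plug (0.3 N) (contact force between any of the fingers, the arm and plug0 above 0.3 N or contact force between any of the fingers, the arm and plug1 above 0.3 N or contact force between any of the fingers, the arm and plug2 above 0.3 N or contact force between any of the fingers, the arm and plug3 above 0.3 N or contact force between any of the fingers, the arm and plug4 above 0.3 N or contact force between any of the fingers, the arm and plug5 above 0.3 N or contact force between any of the fingers, the arm and plug6 above 0.3 N or contact force between any of the fingers, the arm and plug7 above 0.3 N).
It fails at once if the scoop rams the bin or the tray (60 N) (contact force between scoop and bin above 60 N or contact force between scoop and tray above 60 N).
It fails at once if another thing on the table is shifted by more than 25 mm (distance of any of tape_roll, pump_bottle, screwdriver, marker, splice_cassette from where it was at the start of the episode above 0.025 m).
It also fails if it takes over 72 s, if anything falls off the work surface, if the arm or the gripper's body presses on something with over 40 N, if the wrist force passes 120 N, or if a joint passes its speed limit or range.

## Working session

There is one attempt and no reset: what is moved stays moved. The work goes in short steps, Python scripts to look and compute and a shell command to move; the robot and the scene stay as the last step left them, time stands still between calls to the robot, and variables do not carry over. Pictures are saved under pics/ and viewed, at most 12 in all, crops included, and the job is handed in when it is done.

```bash
mkdir -p pics
cat > h.py <<'E'
import numpy as np, cv2
from workcell import bot, viewer, finder
from scipy.spatial.transform import Rotation as Ro
def cam(n):
    c=viewer.camera(n); c['f']=c['pixels'].shape[0]/2/np.tan(np.radians(c['vfov'])/2); return c
def ray(c,p):
    u=np.array([(p[0]-c['cx'])/c['f'],(p[1]-c['cy'])/c['f']])
    R=np.array(c['R']);t=np.array(c['t']); d=R.T@np.array([u[0],u[1],1.]); return -R.T@t,d
def at(c,p,z):
    o,d=ray(c,p); return o+d*(z-o[2])/d[2]
def proj(c,X):
    x=np.array(c['R'])@np.array(X)+np.array(c['t']); return [c['f']*x[0]/x[2]+c['cx'],c['f']*x[1]/x[2]+c['cy']]
def save(c,n): cv2.imwrite('pics/'+n+'.png',c['pixels'][:,:,::-1])
E
python3 - <<'E'
from h import *
np.set_printoptions(precision=4,suppress=True)
o=bot.get_obs(); print(o['ee_pos'],o['tcp_rot'],o['time'])
a=[]
for n in ['top','scene']:
    c=cam(n); print(n,c['f'],-np.array(c['R']).T@c['t'])
    a.append(c['pixels'])
    for th,z in [('scoop',0),('scoop_grip',.093),('scoop_edge',0),('bin',0),('bin_floor',.004),('tray',0),('tray_pocket',.004),('plug0',.017)]:
        for m in finder.mark_of(n,th)[:10]:
            print(th,round(m['conf'],2),np.array(m['position']).round(0),at(c,m['position'],z)[:2])
    if n=='top':
        for th in ['scoop','bin','tray']:
            for m in finder.outline_of(n,th):
                if m['conf']<.3: continue
                k=cv2.convexHull(np.argwhere(m['pixels'])[:,::-1].astype(np.int32)); r=cv2.minAreaRect(k); print(th,m['conf'],r,c['pixels'][m['pixels']].mean(0))
    save(c,n+'0')
cv2.imwrite('pics/both.png',cv2.resize(np.vstack(a)[:,:,::-1],(400,600)) if 0 else a[0][:,:,::-1])
E
```

```text
[0.1561 0.5271 0.2306] [-179.9219    0.0005  163.5087] 0.0
top 347.2575880640297 [0.5093 0.0096 1.0914]
scoop 0.9 [253. 192.] [0.5578 0.02  ]
scoop 0.9 [184. 250.] [0.3748 0.2351]
scoop 0.84 [134. 251.] [0.3731 0.3901]
scoop_grip 0.71 [256. 193.] [0.5505 0.0116]
scoop_grip 0.71 [179. 255.] [0.3724 0.2291]
scoop_grip 0.64 [128. 256.] [0.369  0.3771]
scoop_edge 0.94 [255. 206.] [0.5132 0.013 ]
scoop_edge 0.91 [123. 240.] [0.4072 0.4269]
scoop_edge 0.83 [192. 264.] [0.3316 0.2111]
scoop_edge 0.37 [173. 179.] [0.5991 0.2737]
bin 0.83 [171. 177.] [0.6044 0.2792]
bin_floor 0.56 [168. 178.] [0.6019 0.2883]
tray 0.82 [352. 186.] [ 0.5767 -0.2922]
tray_pocket 0.77 [337. 180.] [ 0.5977 -0.2445]
tray_pocket 0.55 [161. 204.] [0.5197 0.3074]
tray_pocket 0.26 [232. 129.] [0.7588 0.0876]
plug0 0.73 [312. 132.] [ 0.7443 -0.1642]
plug0 0.64 [153. 201.] [0.5285 0.3292]
plug0 0.64 [168. 179.] [0.5973 0.2852]
plug0 0.58 [167. 190.] [0.5618 0.2881]
plug0 0.54 [178. 193.] [0.5548 0.251 ]
plug0 0.48 [171. 211.] [0.498  0.2747]
plug0 0.48 [156. 190.] [0.563 0.322]
plug0 0.44 [180. 183.] [0.5859 0.2473]
plug
[... 1058 characters left out ...]
3 0.2265]
scoop_edge 0.93 [264. 192.] [0.5133 0.0068]
scoop_edge 0.88 [356. 216.] [0.3249 0.2063]
scoop_edge 0.6 [390. 292.] [0.3973 0.4268]
scoop_edge 0.57 [324. 270.] [0.5033 0.3033]
bin 0.67 [284. 278.] [0.6045 0.2735]
bin_floor 0.76 [282. 283.] [0.6175 0.2866]
tray 0.93 [201. 141.] [ 0.5934 -0.294 ]
tray 0.47 [314. 258.] [0.5063 0.2622]
tray_pocket 0.7 [204. 150.] [ 0.6024 -0.248 ]
plug0 0.64 [305. 274.] [0.5577 0.2965]
plug0 0.62 [290. 276.] [0.5953 0.2845]
plug0 0.57 [322. 268.] [0.5131 0.3028]
plug0 0.56 [304. 259.] [0.5388 0.2596]
plug0 0.54 [312. 258.] [0.5181 0.2687]
plug0 0.54 [325. 279.] [0.5224 0.3314]
plug0 0.44 [285. 268.] [0.5947 0.2588]
plug0 0.42 [313. 283.] [0.5551 0.3248]
```

View pics/top0.png

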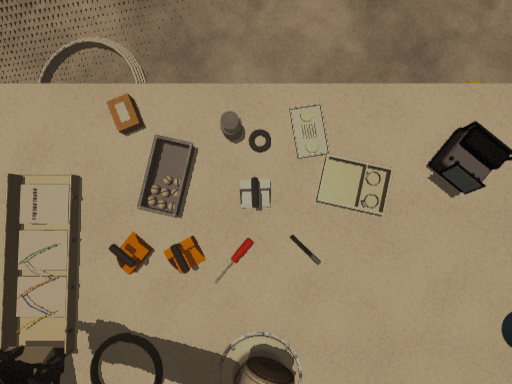

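View pics/scene0.png

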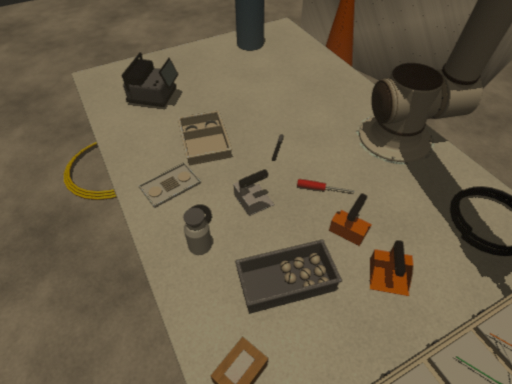

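The picture shows the real scoop at top (255,193), silver with its mouth towards the base. The bin is at (167,177) with the plugs at its lower end, and the tray is at (354,186) with the empty pocket on its left. The two orange scoops are decoys. Next I'll move over the bin for a closer look with the wrist camera.

```bash
python3 -m inch '[[[100,-30,-9,-3,0,0,0],[100,-30,-9,-3,0,0,0],[100,-30,-9,-3,0,0,0],[100,-30,-9,-3,0,0,0],[100,-30,-9,-3,0,0,0],[100,-30,-9,-3,0,0,0],[100,-30,-9,-3,0,0,0],[100,-30,-9,-3,0,0,0]]]'
python3 -m inch '[[[100,-30,-9,-3,0,0,0],[100,-30,-9,-3,0,0,0],[100,-30,-9,-3,0,0,0],[100,-30,-9,-3,0,0,0],[100,-30,-9,-3,0,0,0],[100,-30,-9,-3,0,0,0],[100,-30,-9,-3,0,0,0],[100,0,0,0,0,0,0]]]'
python3 - <<'E'
from h import *
c=cam('wrist'); print(c['f'],c['vfov'],c['cx'],c['cy'],-np.array(c['R']).T@c['t'],np.array(c['R'])); save(c,'w1'); print(bot.get_obs())
np.savez('w1.npz',**{k:c[k] for k in c})
E
```

```text
time: 2.05
ee_pos: [0.3666, 0.3896, 0.2554]
tcp_rot: [180.0, 0.0, 163.5]
wrist_force: [-0.6, -0.2, -0.3]
opening: 0.0856
grasp_force: 0.0
time: 3.05
ee_pos: [0.5506, 0.2691, 0.2757]
tcp_rot: [-180.0, -0.0, 163.4]
wrist_force: [-0.0, -0.7, 1.0]
opening: 0.0855
grasp_force: 0.0
297.3186396354542 65.70646984690485 254.999032378958 192.7531848614089 [0.47069211 0.29360001 0.41712832] [[ 2.85083678e-01  9.58502603e-01 -2.37386581e-04]
 [ 9.05922943e-01 -2.69364198e-01  3.26720907e-01]
 [ 3.13098896e-01 -9.33578517e-02 -9.45120835e-01]]
{'time': 3.1, 'q': array([2.61379038e+01, 1.54341544e+01, 2.70920366e+01, 1.01697664e+02,
       8.90511980e-03, 4.27118858e+01]), 'qd': array([ 1.43025648, -1.11264618, -1.01916273,  0.19336494,  0.1731872 ,
        0.34257961]), 'joint_efforts': array([ -1.44382238, -61.50842428,  45.87061644,  -0.09596185,
        -0.10413911,  -0.13192947]), 'ee_pos': array([0.54967058, 0.26978123, 0.27583791]), 'tcp_rot': array([-1.79979559e+02, -3.52707689e-02,  1.63426009e+02]), 'wrist_force': array([-0.73576072,  0.18539083,  0.68558801]), 'torque': array([ 0.02649939,  0.00701655, -0.0659703 ]), 'grasp_force': 0.0, 'opening': 0.08515293902974114}
```

View pics/w1.png

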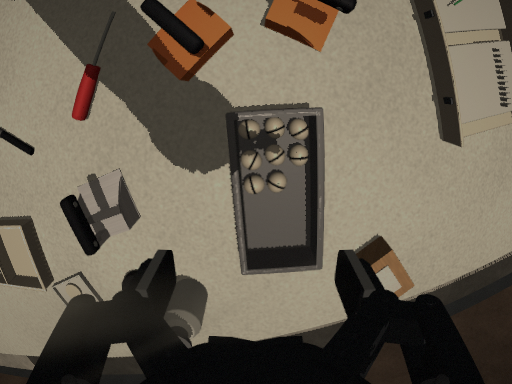

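The wrist view shows the bin's rim from (227,112) to (323,272), with the eight plugs at the upper (-x) end. The scoop is at (95,210). I'll fit the bin and tray edges to this picture and the top picture.

```bash
cat >> h.py <<'E'
from scipy.optimize import minimize
def pj(c,X,fish):
    x=np.array(X)@np.array(c['R']).T+np.array(c['t'])
    r=np.hypot(x[:,0],x[:,1]); s=(np.arctan2(r,x[:,2])/np.maximum(r,1e-9)) if fish else 1/x[:,2]
    return np.c_[x[:,0]*s,x[:,1]*s]*c['f']+[c['cx'],c['cy']]
def rect(x0,x1,y0,y1,z,n=60):
    u=np.linspace(0,1,n)[:,None]; P=np.array([[x0,y0],[x1,y0],[x1,y1],[x0,y1],[x0,y0]])
    return np.vstack([np.c_[P[i]+(P[i+1]-P[i])*u,np.full(n,z)] for i in range(4)])
BIN=np.vstack([rect(-.11,.11,-.055,.055,.06),rect(-.105,.105,-.05,.05,.06)])
TRAY=np.vstack([rect(-.07,.07,-.1,.1,.04),rect(-.066,.066,-.02,.096,.04),rect(-.066,.066,-.096,-.024,.04)])
def place(M,p):
    c,s=np.cos(p[2]),np.sin(p[2]); return np.c_[M[:,0]*c-M[:,1]*s+p[0],M[:,0]*s+M[:,1]*c+p[1],M[:,2]]
def fit(views,M,p0):
    # views: (cam,fish); maximise gradient magnitude under the model edges, coarse to fine
    p=np.array(p0,float)
    for sg in [4,2,1]:
        gs=[]
        for c,f in views:
            g=cv2.GaussianBlur(c['pixels'],(0,0),.8).astype(np.float32)
            G=sum(cv2.Sobel(g,-1,a,b).astype(float)**2 for a,b in((1,0),(0,1))).max(2)**.5
            G=np.minimum(G,120).astype(np.float32); gs.append(cv2.GaussianBlur(G,(0,0),sg))
        def cost(q):
            s=0
            for (c,f),G in zip(views,gs):
                u=pj(c,place(M,q),f).astype(np.float32); s-=cv2.remap(G,u[None,:,0],u[None,:,1],1).mean()
            return s
        for _ in range(3):
            r=minimize(cost,p,method='Nelder-Mead',options=dict(initial_simplex=p+np.vstack([np.zeros(3),np.diag([.008,.008,.05])*sg/4]),xatol=1e-5)); p=r.x
    return p,r.fun
E
python3 - <<'E'
from h import *
w=dict(np.load('w1.npz')); t=cam('top')
out=[]
for nm,M,p0,vs in [('bin',BIN,(.604,.28,-.25),{'w':[(w,1)],'t':[(t,0)],'wt':[(w,1),(t,0)]}),('tray',TRAY,(.585,-.292,-.2),{'t':[(t,0)]})]:
    for k,v in vs.items():
        p,f=fit(v,M,p0); print(nm,k,p[:2].round(4),np.degrees(p[2]).round(2),round(f,1))
    if nm=='bin': pb=p
    else: pt=p
def ov(c,f,p,M,x,y,W,H,s):
    I=cv2.resize(c['pixels'][y:y+H,x:x+W,::-1],None,fx=s,fy=s,interpolation=cv2.INTER_CUBIC)
    for u in pj(c,place(M,p),f): cv2.circle(I,tuple(int(v) for v in (u-[x,y]+.5)*s),0,(0,255,0),-1)
    return I
a=ov(w,1,pb,BIN,210,90,130,200,3); b=ov(t,0,pt,TRAY,305,145,100,80,4); 
I=np.zeros((600,800,3),np.uint8); I[:600,:390]=a; I[:320,395:795]=b
cv2.imwrite('pics/fit1.png',I)
E
```

```text
bin w [0.6069 0.2895] -13.06 -76.2
bin t [0.6049 0.2839] -16.15 -97.9
bin wt [0.6061 0.2859] -15.41 -170.5
tray t [ 0.5753 -0.2836] -12.76 -104.6
```

View pics/fit1.png

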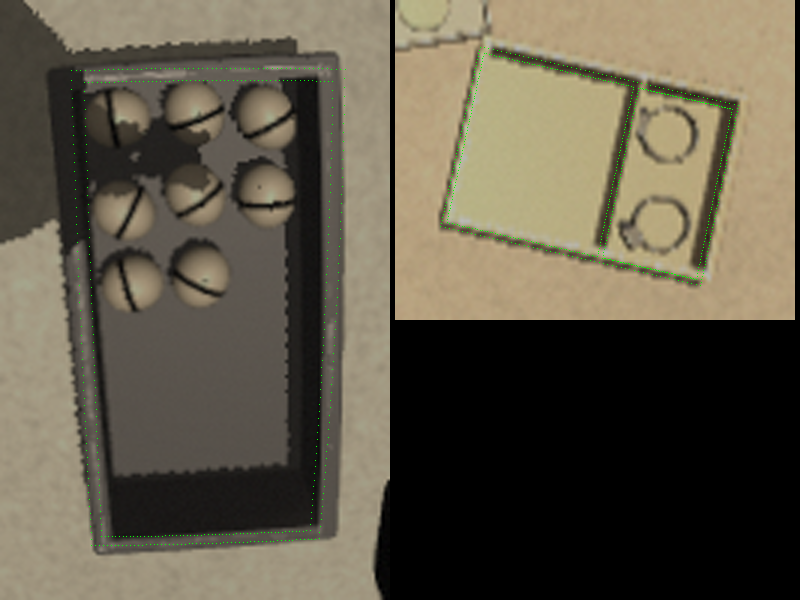

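The overlay shows the visible rim is wider than the model, so it probably has a lip. I'll fit again with the lip as a parameter.

Run:
```python
from h import *
w=dict(np.load('w1.npz')); t=cam('top'); s=cam('scene'); np.savez('t1.npz',**t); np.savez('s1.npz',**s)
best=None
for L in [0,.002,.003,.004,.005]:
    M=np.vstack([rect(-.11-L,.11+L,-.055-L,.055+L,.06),rect(-.105,.105,-.05,.05,.06)])
    for k,v in {'w':[(w,1)],'t':[(t,0)],'s':[(s,0)]}.items():
        r=[fit(v,M,(x,y,a)) for x,y,a in [(.604,.284,-.25),(.607,.287,-.28)]]
        p,f=min(r,key=lambda q:q[1]); print(L,k,p[:2].round(4),np.degrees(p[2]).round(2),round(f,1))
        if k=='w' and (best is None or f<best[0]): best=(f,p,M)
for nm,v in {'s':[(s,0)],'ts':[(t,0),(s,0)]}.items():
    p,f=fit(v,TRAY,(.575,-.284,-.22)); print('tray',nm,p[:2].round(4),np.degrees(p[2]).round(2),round(f,1))
f,p,M=best
I=cv2.resize(w['pixels'][90:290,210:340,::-1],None,fx=3,fy=3,interpolation=cv2.INTER_CUBIC)
for u in pj(w,place(M,p),1): cv2.circle(I,tuple(int(v) for v in (u-[210,90]+.5)*3),0,(0,255,0),-1)
cv2.imwrite('pics/fit2.png',I)
```

```text
0 w [0.6069 0.2894] -13.06 -76.2
0 t [0.6046 0.284 ] -16.15 -97.7
0 s [0.6118 0.2942] -23.16 -68.6
0.002 w [0.6063 0.2858] -12.87 -84.9
0.002 t [0.6049 0.284 ] -15.14 -97.3
0.002 s [0.6082 0.2851] -12.88 -76.2
0.003 w [0.6062 0.2853] -12.69 -89.9
0.003 t [0.605 0.284] -14.29 -96.8
0.003 s [0.6075 0.2848] -12.96 -78.3
0.004 w [0.606  0.2852] -12.75 -91.0
0.004 t [0.6052 0.2841] -13.74 -95.9
0.004 s [0.6071 0.2846] -12.89 -79.3
0.005 w [0.6053 0.2853] -12.77 -86.9
0.005 t [0.6051 0.2837] -13.3 -94.3
0.005 s [0.6068 0.2843] -12.94 -78.8
tray s [ 0.5919 -0.2473] -13.38 -90.4
tray ts [ 0.5809 -0.2841] -11.98 -191.1
```

View pics/fit2.png

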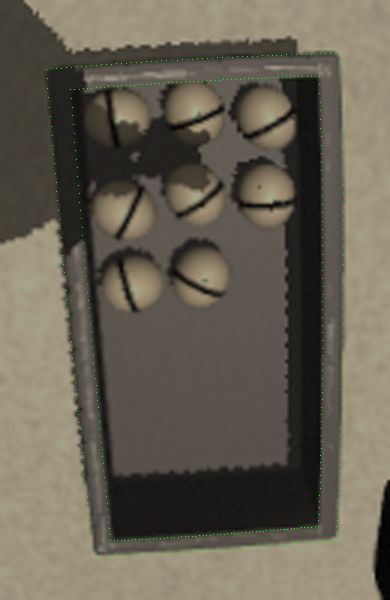

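The fit with a 4 mm lip lies right on the rim: bin at (0.606, 0.285), yaw -12.8°. Next I'll go above the scoop.

```bash
python3 -m inch '[[[100,-13,-41,11,0,0,0],[100,-13,-41,11,0,0,0],[100,-13,-41,11,0,0,0],[100,-13,-41,11,0,0,0],[100,-13,-41,11,0,0,0],[100,-13,-41,11,0,0,0],[100,0,0,0,0,0,-8.3],[100,0,0,0,0,0,-8.3]]]'
python3 - <<'E'
from h import *
c=cam('wrist'); save(c,'w2'); np.savez('w2.npz',**c); o=bot.get_obs(); print(o['ee_pos'],o['tcp_rot'])
def atf(c,p,z):
    d=(np.array(p)-[c['cx'],c['cy']])/c['f']; r=np.hypot(*d)
    d=np.array([*(d/r*np.sin(r)),np.cos(r)]); R=np.array(c['R']); o=-R.T@c['t']; d=R.T@d; return o+d*(z-o[2])/d[2]
for th,z in [('scoop',0),('scoop_edge',0),('scoop_grip',.093)]:
    for m in finder.mark_of('wrist',th)[:3]: print(th,round(m['conf'],2),m['position'],atf(c,m['position'],z))
I=cv2.resize(c['pixels'][:,:,::-1],(800,600)); cv2.imwrite('pics/w2b.png',I)
E
```

```text
time: 4.25
ee_pos: [0.5537, 0.0123, 0.2104]
tcp_rot: [180.0, 0.0, -179.6]
wrist_force: [-1.1, -1.1, -0.6]
opening: 0.0853
grasp_force: 0.0
[0.55375946 0.01261177 0.21050986] [ 1.79993588e+02  1.79263923e-02 -1.79209281e+02]
scoop 0.63 [261.1, 166.6] [0.55825967 0.02033085 0.        ]
scoop 0.58 [422.3, 25.0] [0.36219964 0.22652436 0.        ]
scoop 0.57 [504.6, 53.8] [0.36819081 0.38673336 0.        ]
scoop_edge 0.61 [257.1, 129.0] [0.51223496 0.0150336  0.        ]
scoop_grip 0.66 [468.9, 17.1] [0.36734692 0.23103059 0.093     ]
scoop_grip 0.62 [259.4, 190.2] [0.55731399 0.01687823 0.093     ]
```

View pics/w2b.png

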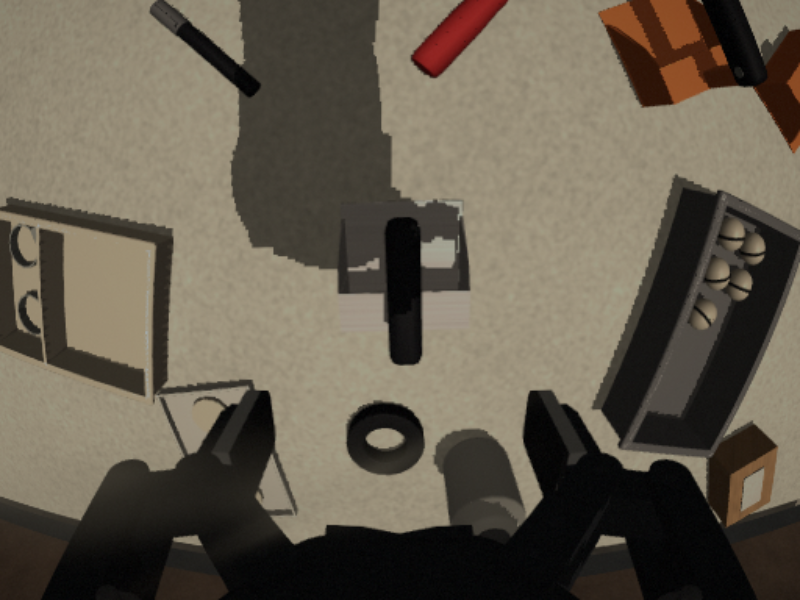

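The picture shows the scoop's grip bar straight ahead, running from (402,220) to (406,362), with the fingers either side of it and the yaw matched. I'll descend and grasp.

```bash
python3 -m inch '[[[100,-2.5,4,10,0,0,0],[100,0,0,22,0,0,0],[100,0,0,24,0,0,0],[100,0,0,24,0,0,0],[100,0,0,22,0,0,0],[100,0,0,18,0,0,0],[100,0,0,12,0,0,0],[100,0,0,5,0,0,0]]]' 60
python3 -m inch '[[[60,0,0,0,0,0,0],[40,0,0,0,0,0,0],[30,0,0,0,0,0,0],[20,0,0,0,0,0,0],[10,0,0,0,0,0,0],[0,0,0,0,0,0,0],[0,0,0,0,0,0,0],[0,0,0,0,0,0,0]]]' 120
python3 - <<'E'
from h import *
c=cam('wrist'); save(c,'w3'); np.savez('w3.npz',**c); o=bot.get_obs(); print(o['ee_pos'],o['tcp_rot'],o['opening'],o['grasp_force'],o['wrist_force'],o['torque'])
for n in ['top','wrist']:
  if n=='top': c=cam('top')
  for th,z in [('scoop',0),('scoop_edge',0)]:
    for m in finder.mark_of(n,th)[:3]:
        print(n,th,round(m['conf'],2),m['position'],at(c,m['position'],z) if n=='top' else '')
cv2.imwrite('pics/w3b.png',cv2.resize(cv2.imread('pics/w3.png')[80:300,130:390],None,fx=2.7,fy=2.7))
E
```

```text
time: 5.45
ee_pos: [0.5566, 0.0163, 0.0726]
tcp_rot: [180.0, -0.0, -179.9]
wrist_force: [-0.2, -1.0, -0.4]
opening: 0.0854
grasp_force: 0.0
time: 6.45
ee_pos: [0.5571, 0.0161, 0.074]
tcp_rot: [-180.0, 0.1, -179.9]
wrist_force: [0.0, -0.9, 5.8]
opening: 0.0181
grasp_force: 116.8
[0.55712503 0.01612387 0.07399977] [-1.79997403e+02  6.96922543e-02 -1.79896636e+02] 0.018364739989110885 116.7659068107605 [-1.01092992 -0.13238325  5.9684467 ] [-0.06561106  0.07983973  0.01429095]
top scoop 0.83 [134.4, 249.8] [0.37650843 0.39045332 0.        ]
top scoop 0.68 [163.7, 176.9] [0.60534478 0.30231199 0.        ]
top scoop_edge 0.95 [122.1, 240.5] [0.40528355 0.42967405 0.        ]
top scoop_edge 0.89 [194.5, 266.9] [0.3242751 0.2016804 0.       ]
wrist scoop 0.65 [256.2, 203.8] 
wrist scoop 0.61 [491.3, 4.4] 
wrist scoop 0.42 [253.7, 142.9] 
wrist scoop_edge 0.88 [256.1, 143.4] 
wrist scoop_edge 0.56 [499.1, 240.7]
```

View pics/w3b.png

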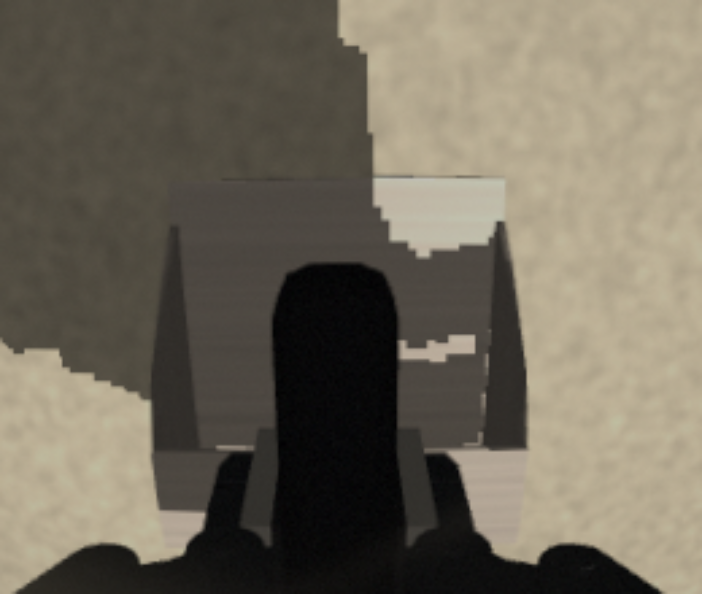

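The scoop is gripped, with its front edge at crop row ~180, columns 172 to 505. I'll work out its offset in the tool frame and plan the lift to the bin.

```bash
cat >> h.py <<'E'
def atf(c,p,z):
    d=(np.array(p)-[c['cx'],c['cy']])/c['f']; r=np.hypot(*d)
    d=np.array([*(d/r*np.sin(r)),np.cos(r)]); R=np.array(c['R']); o=-R.T@c['t']; d=R.T@d; return o+d*(z-o[2])/d[2]
def go(goal,yaw):
    "tool-frame shift (mm) and turn (deg) from the measured pose to world goal, tool down with this yaw"
    o=bot.get_obs(); R0=Ro.from_euler('xyz',o['tcp_rot'],degrees=True); R1=Ro.from_euler('xyz',[180,0,yaw],degrees=True)
    print('t',o['time'],'now',o['ee_pos'].round(4),o['tcp_rot'].round(2),'F',o['wrist_force'].round(1),'grip',round(o['grasp_force']))
    print('shift',(R0.inv().apply(np.array(goal)-o['ee_pos'])*1000).round(1),'turn',(R0.inv()*R1).as_rotvec(degrees=True).round(2),'shift in goal axes',(R1.inv().apply(np.array(goal)-o['ee_pos'])*1000).round(1))
def binpt(x,y,z,p=(.606,.285,np.radians(-12.8))):
    return place(np.array([[x,y,z]]),p)[0]
E
python3 - <<'E'
from h import *
c=dict(np.load('w3.npz'))
for p in [(193.7,147.4),(255.4,146.7),(317,145.9)]: print(atf(c,p,.001))
# tool at scoop origin + tool offset; target scoop origin in bin x=+.057
go(binpt(.057,0,.16),180-12.8)
print(np.hypot(*binpt(.057,0,0)[:2]))
E
```

```text
[ 0.51250962 -0.02892232  0.001     ]
[0.51234602 0.0167294  0.001     ]
[0.51111298 0.06228024 0.001     ]
t 6.75 now [0.5571 0.0161 0.074 ] [-1.800e+02  7.000e-02 -1.799e+02] F [-1.  -1.5  6.1] grip 117
shift [-105.   256.1  -85.9] turn [ 0.    0.07 12.9 ] shift in goal axes [-45.1 273.1 -86. ]
0.7154572714741174
```

```bash
python3 -m inch '[[[0,0,0,-10,0,0,0],[0,0,0,-22,0,0,0],[0,0,0,-24,0,0,0],[0,0,0,-22,0,0,0],[0,0,0,-8,0,0,0],[0,-4,10,0,0,0,0],[0,-8,20,0,0,0,0],[0,-10,25,0,0,0,0]]]'
python3 -m inch '[[[0,-11,27,0,0,0,0],[0,-12,29,0,0,0,0],[0,-12,29,0,0,0,0],[0,-12,29,0,0,0,0],[0,-12,29,0,0,0,0],[0,-11,27,0,0,0,0],[0,-8,20,0,0,0,4],[0,-4,10,0,0,0,9]]]'
python3 -m inch '[[[0,0,0,0,0,0,0],[0,0,0,0,0,0,0]]]'
python3 - <<'E'
from h import *
c=dict(np.load('w1.npz')); A=np.radians(-12.8)
for p in [(276.7,180.7),(254,183.3),(250,159),(275,156),(298,155)]:
    X=atf(c,p,.017); d=X[:2]-[.606,.285]; print('plug bin xy',(d@[np.cos(A),np.sin(A)]).round(3),(d@[-np.sin(A),np.cos(A)]).round(3))
go(binpt(.059,0.0005,.16),167)
w=cam('wrist'); save(w,'w4'); np.savez('w4.npz',**w)
M=np.vstack([rect(-.114,.114,-.059,.059,.06),rect(-.105,.105,-.05,.05,.06)])
p,f=fit([(w,1)],M,(.606,.285,np.radians(-12.8))); print(p[:2],np.degrees(p[2]),f)
I=w['pixels'][:,:,::-1].copy()
for u in pj(w,place(M,(.606,.285,A)),1): cv2.circle(I,tuple(int(v) for v in u+.5),0,(0,255,0),-1)
cv2.imwrite('pics/w4b.png',cv2.resize(I,(800,600)))
E
```

```text
time: 7.75
ee_pos: [0.5788, 0.0728, 0.1582]
tcp_rot: [180.0, -0.1, -179.9]
wrist_force: [1.1, -0.1, -4.1]
opening: 0.0185
grasp_force: 117.0
time: 8.75
ee_pos: [0.6605, 0.274, 0.1571]
tcp_rot: [-179.9, -0.1, 167.0]
wrist_force: [-0.4, -0.5, -3.1]
opening: 0.0183
grasp_force: 117.2
time: 9.0
ee_pos: [0.6605, 0.2715, 0.1584]
tcp_rot: [-180.0, -0.1, 167.3]
wrist_force: [0.2, 0.0, -3.0]
opening: 0.0183
grasp_force: 117.0
plug bin xy -0.012 0.001
plug bin xy -0.01 -0.031
plug bin xy -0.045 -0.034
plug bin xy -0.047 0.0
plug bin xy -0.047 0.032
t 9.0 now [0.6605 0.2715 0.1584] [-1.7996e+02 -6.0000e-02  1.6732e+02] F [ 0.2  0.  -3. ] grip 117
shift [-2.8  1.6 -1.6] turn [-0.04 -0.06  0.32] shift in goal axes [-2.8  1.6 -1.6]
[0.60706657 0.28504053] -12.766845822731531 -61.58082580566406
```

View pics/w4b.png

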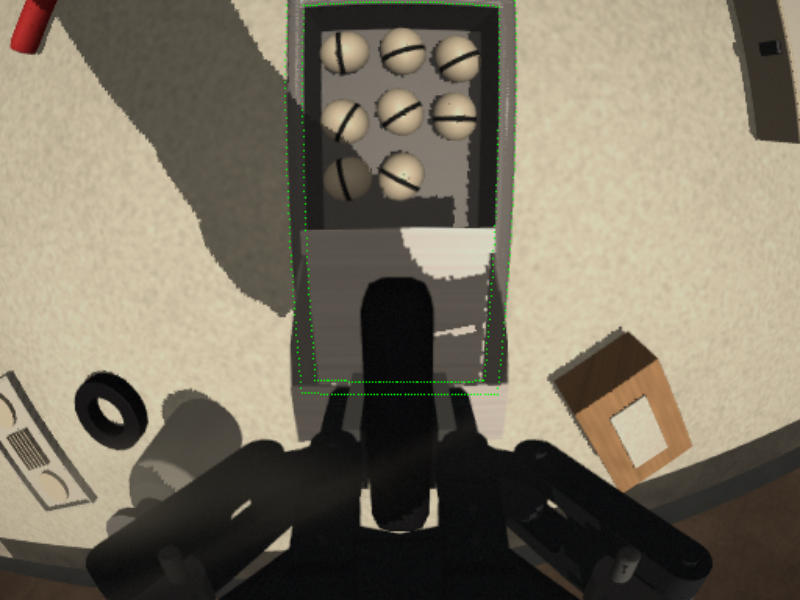

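The picture shows the scoop above the empty end of the bin, square with it, with its edge at row 229. The nearest plugs end near row 200, so there is clearance. I'll lower it in, watching the force.

```bash
python3 -m inch '[[[0,-1.2,0.6,4,0,0,0],[0,0,0,10,0,0,0],[0,0,0,10,0,0,0],[0,0,0,8,0,0,0],[0,0,0,6,0,0,0]]]' | grep -E 'pos|force|rot'
python3 -m inch '[[[0,0,0,8,0,0,0],[0,0,0,8,0,0,0],[0,0,0,8,0,0,0],[0,0,0,6,0,0,0],[0,0,0,4,0,0,0],[0,0,0,0,0,0,0]]]'| grep -E 'pos|force|rot'
python3 - <<'E'
from h import *
go(binpt(.057,-.0005,.078),167.2); print(bot.get_obs()['torque'])
E
```

```text
ee_pos: [0.662, 0.2713, 0.1204]
tcp_rot: [-180.0, -0.0, 167.1]
wrist_force: [0.9, 0.6, -2.8]
grasp_force: 117.1
ee_pos: [0.6621, 0.2713, 0.087]
tcp_rot: [-180.0, -0.0, 167.1]
wrist_force: [-0.4, 0.4, -4.0]
grasp_force: 117.1
t 10.425 now [0.6621 0.2713 0.087 ] [-1.7999e+02 -2.0000e-02  1.6711e+02] F [-0.4  0.4 -4. ] grip 117
shift [0.7 0.4 9. ] turn [-0.01 -0.02 -0.09] shift in goal axes [0.8 0.4 9. ]
[ 0.0135858  -0.02336945 -0.02416202]
```

```bash
python3 -m inch '[[[0,0.7,0,3.5,0,0,0],[0,0,0,2.5,0,0,0],[0,0,0,0,0,0,0]]]' | grep -E 'pos|force|rot'
for i in 1; do python3 -m inch '[[[0,0,0,1.5,0,0,0],[0,0,0,0,0,0,0]]]'| grep -E 'pos|wrist_f|rot'; done
python3 -m inch '[[[0,0,0,1,0,0,0],[0,0,0,0,0,0,0]]]'| grep -E 'pos|wrist_f|rot'
python3 -m inch '[[[0,0,0,0.7,0,0,0],[0,0,0,0,0,0,0]]]'| grep -E 'pos|wrist_f|rot'
```

```text
ee_pos: [0.6614, 0.2716, 0.0811]
tcp_rot: [-180.0, -0.0, 167.1]
wrist_force: [-1.2, 0.9, -3.9]
grasp_force: 117.1
ee_pos: [0.6615, 0.2715, 0.0797]
tcp_rot: [-180.0, -0.0, 167.1]
wrist_force: [-0.6, -0.4, -2.9]
ee_pos: [0.6615, 0.2715, 0.0787]
tcp_rot: [-180.0, -0.0, 167.1]
wrist_force: [-0.5, 0.1, -2.2]
ee_pos: [0.6616, 0.2716, 0.0781]
tcp_rot: [180.0, 0.0, 167.1]
wrist_force: [0.3, -0.4, -3.4]
```

```bash
python3 -m inch '[[[0,0,0,0.6,0,0,0],[0,0,0,0,0,0,0]]]'| grep -E 'pos|wrist_f|rot'
python3 -m inch '[[[0,0,0,0.5,0,0,0],[0,0,0,0,0,0,0]]]'| grep -E 'pos|wrist_f|rot'
```

```text
ee_pos: [0.6618, 0.2716, 0.0781]
tcp_rot: [180.0, 0.0, 167.1]
wrist_force: [-0.6, 0.1, 2.1]
ee_pos: [0.6619, 0.2716, 0.078]
tcp_rot: [180.0, 0.1, 167.1]
wrist_force: [-0.5, -0.2, 4.7]
```

The scoop rests on the bin floor with a light press. I'll start the dig.

```bash
python3 -m inch '[[[0,3,0,0,0,0,0],[0,6,0,0,0,0,0],[0,7,0,0,0,0,0],[0,7,0,0,0,0,0],[0,7,0,0,0,0,0],[0,7,0,0,0,0,0],[0,7,0,0,0,0,0],[0,6,0,0,0,0,0]]]'| grep -E 'time|pos|wrist_f|rot'
python3 -m inch '[[[0,6,0,0,0,0,0],[0,6,0,0,0,0,0],[0,6,0,0,0,0,0],[0,6,0,0,0,0,0]]]'| grep -E 'pos|wrist_f|rot'
python3 - <<'E'
from h import *
o=bot.get_obs(); A=np.radians(-12.8); d=o['ee_pos'][:2]-[.6065,.285]; print('scoop bin x,y',d@[np.cos(A),np.sin(A)],d@[-np.sin(A),np.cos(A)],o['torque'])
w=cam('wrist'); save(w,'w5'); cv2.imwrite('pics/w5b.png',w['pixels'][:260,150:370,::-1])
E
```

```text
time: 13.05
ee_pos: [0.6133, 0.2829, 0.078]
tcp_rot: [179.9, 0.1, 167.1]
wrist_force: [1.5, -0.2, 5.4]
ee_pos: [0.59, 0.2883, 0.0781]
tcp_rot: [179.9, 0.1, 167.1]
wrist_force: [2.0, -0.3, 5.9]
scoop bin x,y -0.016793287949765725 -0.0004759878826933175 [-0.06017877 -0.28444016 -0.00832024]
```

View pics/w5b.png

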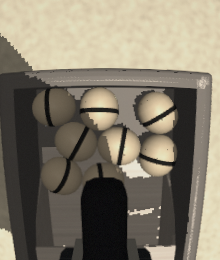

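About half the plugs are already on the scoop floor, with the first row still at the wall. I'll continue towards the end wall.

```bash
python3 -m inch '[[[0,5,0,0,0,0,0],[0,6,0,0,0,0,0],[0,6,0,0,0,0,0],[0,6,0,0,0,0,0],[0,4,0,0,0,0,0],[0,3,0,0,0,0,0],[0,2,0,0,0,0,0],[0,0,0,0,0,0,0]]]'| grep -E 'time|pos|wrist_f|rot'
python3 - <<'E'
from h import *
o=bot.get_obs(); A=np.radians(-12.8); d=o['ee_pos'][:2]-[.6065,.285]; print('scoop bin x,y',d@[np.cos(A),np.sin(A)],d@[-np.sin(A),np.cos(A)],o['torque'])
w=cam('wrist'); save(w,'w6'); cv2.imwrite('pics/w6b.png',cv2.resize(w['pixels'][:260,150:370,::-1],None,fx=1.5,fy=1.5))
E
```

```text
time: 14.6
ee_pos: [0.5587, 0.2955, 0.078]
tcp_rot: [179.9, 0.1, 167.1]
wrist_force: [0.2, -0.2, 6.4]
scoop bin x,y -0.04892942272389384 -0.00038536198007230703 [ 0.00153872 -0.0201222  -0.01594503]
```

View pics/w6b.png

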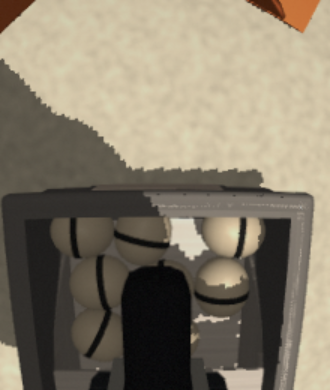

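All eight plugs look to be on the scoop floor or right at its edge. I'll close the last few millimetres, then tilt the mouth up with the edge kept near the wall.

```bash
python3 -m inch '[[[0,2,0,0,0,0,0],[0,2,0,0,0,0,0],[0,0,0,0,0,0,0]]]'| grep -E 'time|pos|wrist_f|rot'
python3 -m inch '[[[0,-3.9,0,-2.2,0,3,0],[0,-3.6,0,-2.4,0,3,0],[0,-3.3,0,-2.6,0,3,0],[0,-3.1,0,-2.7,0,3,0],[0,-2.9,0,-2.9,0,3,0],[0,-2.5,0,-3,0,3,0],[0,-2.3,0,-3,0,3,0],[0,0,0,0,0,0,0]]]'| grep -E 'time|pos|wrist_f|rot'
python3 - <<'E'
from h import *
o=bot.get_obs(); print(o['torque'],o['wrist_force'])
w=cam('wrist'); save(w,'w7'); cv2.imwrite('pics/w7b.png',cv2.resize(w['pixels'][:260,130:390,::-1],None,fx=1.5,fy=1.5))
E
```

```text
time: 15.02
ee_pos: [0.5549, 0.2964, 0.078]
tcp_rot: [179.9, 0.1, 167.1]
wrist_force: [1.7, -0.6, 6.1]
time: 16.02
ee_pos: [0.5785, 0.2902, 0.0903]
tcp_rot: [-179.9, -21.1, 167.0]
wrist_force: [0.2, -0.2, -4.7]
[-0.11686724 -0.69012698  0.01085034] [ 0.22326691 -0.15145615 -4.67725601]
```

View pics/w7b.png

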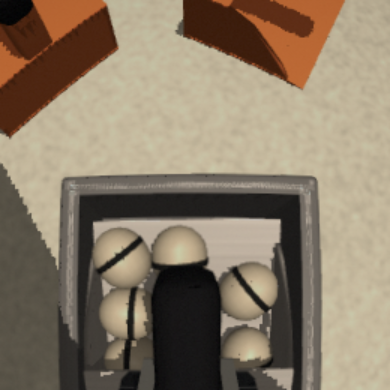

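The tilted view shows six plugs in the bowl around the grip bar, and two more may be hidden behind it. I'll lift straight up and check the weight.

```bash
python3 -m inch '[[[0,2.2,0,-5.8,0,0,0],[0,5,0,-13,0,0,0],[0,5,0,-13,0,0,0],[0,5,0,-13,0,0,0],[0,5,0,-13,0,0,0],[0,5,0,-13,0,0,0],[0,4,0,-10.4,0,0,0],[0,2,0,-5,0,0,0]]]'| grep -E 'time|pos|wrist_f|rot'
python3 - <<'E'
from h import *
TR=(.578,-.284,np.radians(-12.5))
w=cam('wrist'); save(w,'w8')
for n in ['wrist','top']:
    if n=='top': t=cam('top'); save(t,'t8')
    for m in finder.mark_of(n,'plug0'):
        if m['conf']>.2: print(n,round(m['conf'],2),m['position'])
o=bot.get_obs(); print(o['wrist_force'],o['torque'])
g=place(np.array([[.03,.037,.19]]),TR)[0]; d=g-o['ee_pos']; R=Ro.from_euler('xyz',o['tcp_rot'],degrees=True); print(o['ee_pos'],g,'shift',(R.inv().apply(d)*1000).round(1))
E
```

```text
time: 17.08
ee_pos: [0.5782, 0.2907, 0.1856]
tcp_rot: [180.0, -21.0, 167.1]
wrist_force: [-0.2, -0.4, -4.4]
wrist 0.86 [292.3, 236.5]
wrist 0.83 [219.3, 238.2]
wrist 0.78 [295.4, 197.0]
wrist 0.73 [215.5, 174.5]
wrist 0.63 [251.6, 171.4]
wrist 0.56 [214.8, 206.8]
[-0.72539616  0.79506749 -4.19621928] [-0.14845623 -0.6396015  -0.03952768]
[0.57803363 0.29066624 0.1843455 ] [ 0.61529715 -0.25437024  0.19      ] shift [-145.4 -523.   -61.8]
```

The detector finds six plugs in the lifted bowl and none elsewhere; the others may be hidden under the bar. I'll carry it over to the tray.

```bash
python3 -m inch '[[[0,-1.7,-6.2,-0.7,0,0,0],[0,-3.5,-12.5,-1.5,0,0,0],[0,-5.2,-18.7,-2.2,0,0,0],[0,-6.9,-24.9,-3,0,0,0],[0,-6.9,-24.9,-3,0,0,0],[0,-6.9,-24.9,-3,0,0,0],[0,-6.9,-24.9,-3,0,0,0],[0,-6.9,-24.9,-3,0,0,0]]]'| grep -E 'time|pos|wrist_f|rot'
python3 -m inch '[[[0,-6.9,-24.9,-3,0,0,0],[0,-6.9,-24.9,-3,0,0,0],[0,-6.9,-24.9,-3,0,0,0],[0,-6.9,-24.9,-3,0,0,0],[0,-6.9,-24.9,-3,0,0,0],[0,-6.9,-24.9,-3,0,0,0],[0,-6.9,-24.9,-3,0,0,0],[0,-6.9,-24.9,-3,0,0,0]]]'| grep -E 'time|pos|wrist_f|rot'
python3 -m inch '[[[0,-6.9,-24.9,-3,0,0,0],[0,-6.9,-24.9,-3,0,0,0],[0,-6.9,-24.9,-3,0,0,0],[0,-6.9,-24.9,-3,0,0,0],[0,-6.9,-24.9,-3,0,0,0],[0,-5.2,-18.7,-2.2,0,0,0],[0,-3.5,-12.5,-1.5,0,0,0],[0,-1.7,-6.2,-0.7,0,0,0]]]'| grep -E 'time|pos|wrist_f|rot'
python3 -m inch '[[[0,0,0,0,0,0,0]]]'| grep -E 'time|pos|wrist_f|rot'
python3 - <<'E'
from h import *
TR=(.578,-.284,np.radians(-12.5))
w=cam('wrist'); save(w,'w9'); t=cam('top'); save(t,'t9')
for n in ['wrist','top']:
    for m in finder.mark_of(n,'plug0'):
        if m['conf']>.2: print(n,round(m['conf'],2),m['position'],at(t,m['position'],.017).round(3) if n=='top' else '')
p,f=fit([(w,1)],TRAY,TR); print('tray wrist fit',p[:2],np.degrees(p[2]),f)
o=bot.get_obs(); print(o['ee_pos'],o['tcp_rot'],o['wrist_force'])
E
```

```text
time: 18.27
ee_pos: [0.5896, 0.1201, 0.1869]
tcp_rot: [180.0, -21.0, 167.1]
wrist_force: [-0.6, 0.1, -3.1]
time: 19.27
ee_pos: [0.6038, -0.0874, 0.1895]
tcp_rot: [180.0, -21.0, 167.1]
wrist_force: [-0.1, 0.1, -4.6]
time: 20.27
ee_pos: [0.6151, -0.2558, 0.191]
tcp_rot: [180.0, -21.0, 167.1]
wrist_force: [0.6, 0.6, -3.9]
time: 20.4
ee_pos: [0.6152, -0.255, 0.1911]
tcp_rot: [180.0, -21.0, 167.1]
wrist_force: [-0.1, -0.2, -4.0]
wrist 0.84 [213.9, 205.7] 
wrist 0.8 [267.9, 177.0] 
wrist 0.76 [215.7, 172.6] 
wrist 0.55 [219.2, 239.7] 
top 0.61 [350.8, 169.3] [ 0.628 -0.283  0.017]
top 0.57 [340.1, 178.1] [ 0.601 -0.25   0.017]
top 0.48 [350.8, 175.0] [ 0.611 -0.283  0.017]
top 0.42 [340.9, 168.2] [ 0.632 -0.253  0.017]
top 0.37 [346.0, 183.2] [ 0.585 -0.268  0.017]
tray wrist fit [ 0.58284618 -0.28785143] -12.430524640241632 -58.93292999267578
[ 0.61532357 -0.25380811  0.19172924] [179.99414966 -20.99074373 167.151665  ] [ 0.28885664  0.70076463 -4.91913938]
```

At least five plugs are detected in the bowl and none are left in the bin. I'll work out the pour increments.

Run:
```python
import numpy as np
W=[(21,-40,139)]
def seg(n,g):
    s=W[-1]
    for i in range(1,n+1): W.append(tuple(np.array(s)+(np.array(g)-s)*i/n))
seg(4,(21,-25,85)); seg(4,(8,-5,60)); seg(8,(-16,3,38)); seg(8,(-46,5,24)); seg(8,(-66,5,45))
def T(w):
    a=np.radians(w[0]); return np.array([-(w[1]+45*np.cos(a)+74*np.sin(a)),w[2]+74*np.cos(a)-45*np.sin(a)]) # fwd,up
for k in range(len(W)-1):
    if k%8==0: print()
    a=np.radians(W[k][0]); d=T(W[k+1])-T(W[k])
    print([0,round(d@[np.cos(a),np.sin(a)],1),0,round(d@[np.sin(a),-np.cos(a)],1),0,round(W[k+1][0]-W[k][0],2),0],end=',')
```

```text
[0, np.float64(-8.3), 0, np.float64(11.3), 0, np.float64(0.0), 0],[0, np.float64(-8.3), 0, np.float64(11.3), 0, np.float64(0.0), 0],[0, np.float64(-8.3), 0, np.float64(11.3), 0, np.float64(0.0), 0],[0, np.float64(-8.3), 0, np.float64(11.3), 0, np.float64(0.0), 0],[0, np.float64(-2.6), 0, np.float64(1.6), 0, np.float64(-3.25), 0],[0, np.float64(-2.4), 0, np.float64(2.0), 0, np.float64(-3.25), 0],[0, np.float64(-2.1), 0, np.float64(2.4), 0, np.float64(-3.25), 0],[0, np.float64(-1.9), 0, np.float64(2.7), 0, np.float64(-3.25), 0],
[0, np.float64(2.6), 0, np.float64(0.3), 0, np.float64(-3.0), 0],[0, np.float64(2.7), 0, np.float64(0.4), 0, np.float64(-3.0), 0],[0, np.float64(2.8), 0, np.float64(0.5), 0, np.float64(-3.0), 0],[0, np.float64(3.0), 0, np.float64(0.5), 0, np.float64(-3.0), 0],[0, np.float64(3.1), 0, np.float64(0.6), 0, np.float64(-3.0), 0],[0, np.float64(3.3), 0, np.float64(0.6), 0, np.float64(-3.0), 0],[0, np.float64(3.4), 0, np.float64(0.6), 0, np.float64(-3.0), 0],[0, np.float64(3.6), 0, np.float64(0.7), 0, np.float64(-3.0), 0],
[0, np.float64(5.2), 0, np.float64(-1.0), 0, n
[... 319 characters left out ...]
at64(-1.2), 0, np.float64(-3.75), 0],[0, np.float64(5.8), 0, np.float64(-1.3), 0, np.float64(-3.75), 0],[0, np.float64(5.9), 0, np.float64(-1.3), 0, np.float64(-3.75), 0],
[0, np.float64(1.4), 0, np.float64(-3.7), 0, np.float64(-2.5), 0],[0, np.float64(1.3), 0, np.float64(-3.6), 0, np.float64(-2.5), 0],[0, np.float64(1.2), 0, np.float64(-3.5), 0, np.float64(-2.5), 0],[0, np.float64(1.2), 0, np.float64(-3.5), 0, np.float64(-2.5), 0],[0, np.float64(1.1), 0, np.float64(-3.4), 0, np.float64(-2.5), 0],[0, np.float64(1.0), 0, np.float64(-3.3), 0, np.float64(-2.5), 0],[0, np.float64(1.0), 0, np.float64(-3.2), 0, np.float64(-2.5), 0],[0, np.float64(0.9), 0, np.float64(-3.1), 0, np.float64(-2.5), 0],
```

```bash
python3 -m inch '[[[0,-8,0,11,0,0,0],[0,-8.3,0,11.3,0,0,0],[0,-8.3,0,11.3,0,0,0],[0,-8.3,0,11.3,0,0,0],[0,-2.6,0,1.6,0,-3.25,0],[0,-2.4,0,2,0,-3.25,0],[0,-2.1,0,2.4,0,-3.25,0],[0,-1.9,0,2.7,0,-3.25,0]]]'| grep -E 'time|pos|wrist_f|rot'
python3 -m inch '[[[0,0,0,0,0,0,0]]]'| grep -E 'time|pos|wrist_f|rot'
python3 - <<'E'
from h import *
o=bot.get_obs(); A=np.radians(-12.5); d=o['ee_pos'][:2]-[.580,-.285]; x=d@[np.cos(A),np.sin(A)]; y=d@[-np.sin(A),np.cos(A)]; a=-np.radians(o['tcp_rot'][1])
print('edge tray x,y,z',x*1000-45*np.cos(a)-74*np.sin(a),y*1000,o['ee_pos'][2]*1000-74*np.cos(a)+45*np.sin(a))
E
```

```text
time: 21.6
ee_pos: [0.6355, -0.259, 0.1261]
tcp_rot: [180.0, -7.9, 167.1]
wrist_force: [0.3, 0.1, -3.8]
time: 21.72
ee_pos: [0.6347, -0.2588, 0.127]
tcp_rot: [-180.0, -8.0, 167.1]
wrist_force: [0.1, 0.2, -3.4]
edge tray x,y,z -7.163016527491397 37.4211295399804 60.04386106232155
```

The scoop is right on plan, so I'll pour.

```bash
python3 -m inch '[[[0,2.6,0,0.3,0,-3,0],[0,2.7,0,0.4,0,-3,0],[0,2.8,0,0.5,0,-3,0],[0,3,0,0.5,0,-3,0],[0,3.1,0,0.6,0,-3,0],[0,3.3,0,0.6,0,-3,0],[0,3.4,0,0.6,0,-3,0],[0,3.6,0,0.7,0,-3,0]]]'| grep -E 'time|pos|wrist_f|rot'
python3 -m inch '[[[0,5.2,0,-1,0,-3.75,0],[0,5.3,0,-1.1,0,-3.75,0],[0,5.4,0,-1.1,0,-3.75,0],[0,5.5,0,-1.1,0,-3.75,0],[0,5.6,0,-1.2,0,-3.75,0],[0,5.7,0,-1.2,0,-3.75,0],[0,5.8,0,-1.3,0,-3.75,0],[0,5.9,0,-1.3,0,-3.75,0]]]'| grep -E 'time|pos|wrist_f|rot'
python3 - <<'E'
from h import *
w=cam('wrist'); save(w,'w10'); t=cam('top'); save(t,'t10'); A=np.radians(-12.5)
for n in ['wrist','top']:
    for m in finder.mark_of(n,'plug0'):
        if m['conf']>.15:
            X=at(t,m['position'],.017) if n=='top' else atf(w,m['position'],.017); d=X[:2]-[.58,-.285]
            print(n,round(m['conf'],2),m['position'],'tray',d@[np.cos(A),np.sin(A)],d@[-np.sin(A),np.cos(A)])
print(bot.get_obs()['wrist_force'])
E
```

```text
time: 22.72
ee_pos: [0.6121, -0.2536, 0.121]
tcp_rot: [180.0, 16.0, 167.1]
wrist_force: [-0.2, 1.2, -3.5]
time: 23.72
ee_pos: [0.5703, -0.2441, 0.1074]
tcp_rot: [180.0, 46.0, 167.1]
wrist_force: [-0.4, 0.7, -2.4]
wrist 0.9 [288.8, 127.0] tray -0.013331346362416882 0.062185655451129744
wrist 0.79 [241.7, 123.1] tray -0.017700960027483705 0.02947483697858515
wrist 0.77 [182.2, 103.0] tray -0.04024484633665251 -0.007587619949768713
wrist 0.69 [271.7, 89.8] tray -0.05020411496543404 0.04874989895495757
wrist 0.68 [194.2, 151.3] tray 0.017009370162918785 -0.009940652167223658
wrist 0.54 [317.2, 97.6] tray -0.04424844548596537 0.07734328752297974
wrist 0.54 [229.2, 147.1] tray 0.011935911802464538 0.018528862507087972
wrist 0.49 [216.9, 91.2] tray -0.049595103640525814 0.015849210146499367
top 0.54 [327.2, 192.8] tray -0.04039379615645808 0.06833584606635326
top 0.43 [330.2, 185.7] tray -0.016857645799220437 0.0638597498234228
[ 0.26265262  0.33239334 -2.27430987]
```

All eight plugs are detected inside the pocket. I'll tilt and lift further so any stragglers roll off.

```bash
python3 -m inch '[[[0,1.4,0,-3.7,0,-2.5,0],[0,1.3,0,-3.6,0,-2.5,0],[0,1.2,0,-3.5,0,-2.5,0],[0,1.2,0,-3.5,0,-2.5,0],[0,1.1,0,-3.4,0,-2.5,0],[0,1,0,-3.3,0,-2.5,0],[0,1,0,-3.2,0,-2.5,0],[0,0.9,0,-3.1,0,-2.5,0]]]'| grep -E 'time|pos|wrist_f|rot'
python3 - <<'E'
from h import *
w=cam('wrist'); save(w,'w11'); t=cam('top'); A=np.radians(-12.5)
for m in finder.mark_of('wrist','plug0'):
    if m['conf']>.15:
            X=atf(w,m['position'],.017); d=X[:2]-[.58,-.285]
            print(round(m['conf'],2),m['position'],'tray',(d@[np.cos(A),np.sin(A)]).round(4),(d@[-np.sin(A),np.cos(A)]).round(4))
print(bot.get_obs()['wrist_force'])
E
```

```text
time: 24.92
ee_pos: [0.5446, -0.2384, 0.1174]
tcp_rot: [180.0, 66.0, 167.1]
wrist_force: [0.1, -0.4, -2.2]
0.85 [196.5, 116.7] tray 0.0141 -0.0084
0.71 [231.1, 114.6] tray 0.0113 0.0196
0.68 [244.4, 98.4] tray -0.0209 0.0313
[ 0.07737851 -0.45007993 -3.87627548]
```

Those plug positions agree between two camera poses, so they lie on the pocket floor. I'll raise, level, and go back to the free table spot.

```bash
python3 -m inch '[[[0,-6,0,-2.7,0,0,0],[0,-11,0,-4.9,0,0,0],[0,-11,0,-4.9,0,0,0],[0,-11,0,-4.9,0,0,0],[0,-11,0,-4.9,0,0,0],[0,-11,0,-4.9,0,0,0],[0,-11,0,-4.9,0,0,0],[0,-6,0,-2.7,0,0,0]]]'| grep -E 'time|pos|wrist_f|rot'
python3 -m inch '[[[0,0,0,0,0,6,0],[0,0,0,0,0,9,0],[0,0,0,0,0,9,0],[0,0,0,0,0,9,0],[0,0,0,0,0,9,0],[0,0,0,0,0,9,0],[0,0,0,0,0,9,0],[0,0,0,0,0,6,0]]]'| grep -E 'time|pos|wrist_f|rot'
python3 -m inch '[[[0,0,0,0,0,0,0]]]'| grep -E 'time|pos|wrist_f|rot'
python3 - <<'E'
from h import *
w=cam('wrist'); save(w,'w12'); t=cam('top'); A=np.radians(-12.5)
for n in ['wrist','top']:
  for m in finder.mark_of(n,'plug0'):
    if m['conf']>.15:
            X=atf(w,m['position'],.017)if n=='wrist' else at(t,m['position'],.017); d=X[:2]-[.58,-.285]
            print(n,round(m['conf'],2),m['position'],'tray',(d@[np.cos(A),np.sin(A)]).round(4),(d@[-np.sin(A),np.cos(A)]).round(4))
go([.555,.016,.19],167.2)
E
```

```text
time: 26.08
ee_pos: [0.5439, -0.2381, 0.2029]
tcp_rot: [-180.0, 66.1, 167.2]
wrist_force: [-0.1, -0.2, -2.8]
time: 27.08
ee_pos: [0.5449, -0.2383, 0.2014]
tcp_rot: [-180.0, -0.2, 167.1]
wrist_force: [0.9, -0.3, -3.7]
time: 27.2
ee_pos: [0.5453, -0.2383, 0.1992]
tcp_rot: [180.0, -0.2, 167.1]
wrist_force: [-0.6, -0.2, -2.5]
top 0.62 [349.8, 175.8] tray 0.0264 0.0111
top 0.62 [330.0, 188.1] tray -0.0243 0.0629
top 0.39 [322.7, 194.3] tray -0.048 0.0809
t 27.4 now [ 0.5434 -0.238   0.2024] [-1.7999e+02  1.7000e-01  1.6710e+02] F [-0.3  0.2 -1.3] grip 118
shift [ 45.5 250.1  12.2] turn [-0.01  0.17 -0.1 ] shift in goal axes [ 45.  250.2  12.4]
```

```bash
python3 -m inch '[[[0,2,10,0,0,0,0],[0,4,20,1,0,0,0],[0,5,28,1.5,0,0,0],[0,5,28,1.5,0,0,0],[0,5,28,1.5,0,0,0],[0,5,28,1.5,0,0,0],[0,5,28,1.5,0,0,0],[0,5,28,1.5,0,0,0]]]'| grep -E 'time|pos|wrist_f|rot'
python3 -m inch '[[[0,4.5,26,1,0,0,0],[0,3.5,17,0.5,0,0,0],[0,1.5,9,0.5,0,0,0],[0,0,0,10,0,0,0],[0,0,0,20,0,0,0],[0,0,0,22,0,0,0],[0,0,0,20,0,0,0],[0,0,0,0,0,0,0]]]'| grep -E 'time|pos|wrist_f|rot'
python3 - <<'E'
from h import *
t=cam('top'); w=cam('wrist'); A=np.radians(-12.5)
for n in ['top','wrist']:
  for m in finder.mark_of(n,'plug0'):
    if m['conf']>.15:
            X=at(t,m['position'],.017) if n=='top' else atf(w,m['position'],.017); d=X[:2]-[.58,-.285]
            print(n,round(m['conf'],2),X.round(3),'tray',(d@[np.cos(A),np.sin(A)]).round(4),(d@[-np.sin(A),np.cos(A)]).round(4))
go([.555,.016,.074],167.2)
E
```

```text
time: 28.4
ee_pos: [0.5523, -0.0347, 0.192]
tcp_rot: [180.0, 0.1, 167.2]
wrist_force: [-0.5, -1.1, -2.6]
time: 29.4
ee_pos: [0.554, 0.015, 0.1154]
tcp_rot: [-179.9, -0.2, 167.0]
wrist_force: [-0.3, -0.2, -3.5]
top 0.61 [ 0.616 -0.273  0.017] tray 0.0325 0.0196
top 0.6 [ 0.564 -0.215  0.017] tray -0.031 0.0646
top 0.57 [ 0.577 -0.251  0.017] tray -0.0105 0.0324
top 0.55 [ 0.536 -0.233  0.017] tray -0.054 0.0412
top 0.54 [ 0.552 -0.199  0.017] tray -0.0459 0.0776
top 0.45 [ 0.531 -0.265  0.017] tray -0.0517 0.0086
top 0.41 [ 0.595 -0.304  0.017] tray 0.019 -0.0157
top 0.37 [ 0.532 -0.293  0.017] tray -0.0454 -0.0184
wrist 0.93 [ 0.574 -0.251  0.017] tray -0.0129 0.0319
wrist 0.85 [ 0.6   -0.272  0.017] tray 0.0168 0.0167
wrist 0.73 [ 0.574 -0.215  0.017] tray -0.0212 0.0666
wrist 0.7 [ 0.595 -0.294  0.017] tray 0.0162 -0.0051
wrist 0.64 [ 0.554 -0.202  0.017] tray -0.0429 0.0757
wrist 0.62 [ 0.535 -0.253  0.017] tray -0.0511 0.0214
wrist 0.61 [ 0.545 -0.228  0.017] tray -0.0469 0.0476
wrist 0.53 [ 0.536 -0.283  0.017] tray -0.0437 -0.0073
wrist 0.19 [0.601 0.273 0.017] tray -0.1005 0.5496
t 29.6 now [0.5556 0.0155 0.1186] [1.7998e+02 8.0000e-02 1.6708e+02] F [ 0.  -0.2 -2.5] grip 118
shift [ 0.8  0.3 44.6] turn [ 0.02  0.08 -0.12] shift in goal axes [ 0.7  0.3 44.6]
```

All eight plugs are in the pocket. I'll lower the scoop to the table.

```bash
python3 -m inch '[[[0,0,0,14,0,0,0],[0,0,0,14,0,0,0],[0,0,0,9,0,0,0],[0,0,0,4,0,0,0],[0,0,0,1.5,0,0,0],[0,0,0,0,0,0,0]]]'| grep -E 'time|pos|wrist_f|rot'
python3 -m inch '[[[0,0,0,1,0,0,0],[0,0,0,0,0,0,0]]]'| grep -E 'time|pos|wrist_f|rot'
python3 -m inch '[[[0,0,0,0.7,0,0,0],[0,0,0,0,0,0,0]]]'| grep -E 'time|pos|wrist_f|rot'
```

```text
time: 30.35
ee_pos: [0.5553, 0.0158, 0.0753]
tcp_rot: [180.0, 0.0, 167.1]
wrist_force: [-0.1, -0.2, -3.4]
time: 30.6
ee_pos: [0.5552, 0.0158, 0.0742]
tcp_rot: [180.0, 0.0, 167.1]
wrist_force: [-0.1, -0.0, -3.3]
time: 30.85
ee_pos: [0.5554, 0.0158, 0.074]
tcp_rot: [180.0, 0.0, 167.1]
wrist_force: [-1.9, -0.4, 3.1]
```

Contact. I'll release and retreat straight up.

```bash
python3 -m inch '[[[30,0,0,0,0,0,0],[50,0,0,0,0,0,0],[70,0,0,0,0,0,0],[100,0,0,0,0,0,0],[100,0,0,0,0,0,0],[100,0,0,0,0,0,0],[100,0,0,0,0,0,0],[100,0,0,0,0,0,0]]]' 20 | grep -E 'time|pos|wrist_f|open'
python3 -m inch '[[[100,0,0,-8,0,0,0],[100,0,0,-20,0,0,0],[100,0,0,-25,0,0,0],[100,0,0,-25,0,0,0],[100,0,0,-25,0,0,0],[100,0,0,-20,0,0,0],[100,0,0,-8,0,0,0],[100,0,0,0,0,0,0]]]'| grep -E 'time|pos|wrist_f|open'
python3 - <<'E'
from h import *
w=cam('wrist'); s=cam('scene')
for th,z in [('scoop',0),('scoop_edge',0),('scoop_grip',.093)]:
    for m in finder.mark_of('wrist',th)[:2]: print(th,round(m['conf'],2),atf(w,m['position'],z).round(3))
    for m in finder.mark_of('scene',th)[:3]: print('sc',th,round(m['conf'],2),at(s,m['position'],z).round(3))
print(sum(m['conf']>.4 for m in finder.mark_of('wrist','plug0')))
E
```

```text
time: 31.85
ee_pos: [0.5552, 0.0158, 0.0734]
wrist_force: [-0.3, 0.4, -1.2]
opening: 0.0856
time: 32.85
ee_pos: [0.5554, 0.0159, 0.2047]
wrist_force: [0.3, -0.8, -1.1]
opening: 0.0852
scoop 0.79 [0.556 0.022 0.   ]
sc scoop 0.67 [0.361 0.396 0.   ]
sc scoop 0.57 [0.561 0.021 0.   ]
sc scoop 0.57 [0.364 0.231 0.   ]
scoop_edge 0.88 [0.399 0.416 0.   ]
scoop_edge 0.84 [0.511 0.028 0.   ]
sc scoop_edge 0.91 [0.508 0.018 0.   ]
scoop_grip 0.97 [0.551 0.019 0.093]
sc scoop_grip 0.96 [0.382 0.4   0.093]
sc scoop_grip 0.8 [0.367 0.227 0.093]
sc scoop_grip 0.68 [0.552 0.026 0.093]
7
```

The scoop stands on the table and the gripper is clear, so I'll hand in.

```bash
python3 -c "
from workcell import bot
print(bot.job_done())"
```

```text
the job is handed in; nothing more can be done
None
```

I handed the job in at about 33 s: the cameras showed all eight plugs in the tray's empty pocket and the scoop standing on the open table, but the hand-in gave no verdict.

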